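# Index and lock the engraver's plate turntable

### The job

Turn the plate turntable by pushing the pegs on its rim until the copper plate faces the locking arm, and lock it there with the red-headed pin: through the hole in the arm and fully home in the index hole of the copper plate. The index plate is set a little off centre, so feel for the hole; push and press gently, never force the disc or the pin, and leave the graver, the loupe and the jar where they stand.

Things in the scene. Friction and masses are not known exactly. Their poses are not given: they have to be found in the camera images.
- stand: Fixed turntable base, dark round plate 250 mm across, 12 mm thick; origin on the table under the disc's axis, z up. A grey hub pillar in the middle carries the fixed locking arm, which points to the stand's -x (the front): a bar 36 mm wide, 20 mm thick, underside 34 mm and top 54 mm above the table, its end 84 mm from the axis. The disc turns below it. Position and yaw vary.
- guide (a point): Centre of the mouth (top, 54 mm above the table) of the vertical through hole in the locking arm, 62 mm from the axis on the stand's -x. Hole 11.6 mm across, with a 3 mm chamfer at the mouth.
- disc: Aluminium turntable, twelve-sided, 260 mm across, 16 mm thick, top 30 mm above the table, origin on its axis 14 mm above the table. Turns both ways about the stand's axis, full turns too, and stays where left (about 2.5 N at a peg moves it). Its axes agree with the stand's when the copper plate faces the locking arm squarely. Four vertical through holes, 11.6 mm wide, 62 mm from the axis, one inward of each plate.
- pin: Loose locking pin, upright in its parking block with its tip at table height: red knob 22 mm across, 36 mm high, on a steel shank 10 mm across, 38 mm long, tip slightly chamfered. Origin on its axis in the knob, 22 mm above the knob's underside, 60 mm above the tip. About 0.1 kg. Slides freely in the arm's hole and drops by its own weight once an index hole passes slowly below it, within about 1.5 mm.
- pin_tip (a point): Centre of the pin's lower tip. Height above the table: 30 mm when the pin stands through the arm's hole on the solid disc top; 16 mm when fully home (knob down on the arm), and the disc is then locked.
- block: Fixed dark wooden parking block 50 x 50 x 30 mm for the pin; a 13 mm hole goes right through its middle. Origin at the centre of its underside.
- graver: Bystander: graver with a mushroom-shaped wooden handle, 34 mm across, standing blade up, 78 mm tall; origin at the centre of its underside.
- loupe: Bystander: black eye loupe 40 mm across, 34 mm tall; origin at the centre of its underside.
- jar: Bystander: small amber jar 48 mm across, 55 mm tall; origin at the centre of its underside.
- copper_plate (a point): Middle of the copper plate's top, 33 mm above the table, on the disc's -x, 106 mm from the axis. Four plates (30 x 50 x 3 mm; others steel) lie at the rim 90 degrees apart. The copper one's index hole is in a dark adjustable steel plate flush with the disc, clamped so that the hole is up to 8 mm to either side of the line from axis to copper plate: where exactly is not reported and must be felt.
- peg0 (a point): Top centre, 62 mm above the table, of a wooden push peg on the disc's rim: upright, round, 14 mm across, 32 mm tall, 120 mm from the axis, at 45 degrees in the disc's frame (half-way between two plates).
- peg1 (a point): Top centre, 62 mm above the table, of a wooden push peg on the disc's rim: upright, round, 14 mm across, 32 mm tall, 120 mm from the axis, at 135 degrees in the disc's frame (half-way between two plates).
- peg2 (a point): Top centre, 62 mm above the table, of a wooden push peg on the disc's rim: upright, round, 14 mm across, 32 mm tall, 120 mm from the axis, at 225 degrees in the disc's frame (half-way between two plates).
- peg3 (a point): Top centre, 62 mm above the table, of a wooden push peg on the disc's rim: upright, round, 14 mm across, 32 mm tall, 120 mm from the axis, at 315 degrees in the disc's frame (half-way between two plates).
Not all that is in view belongs to the job. What is shaped like the pin but green or turquoise is not meant.

How it is judged:
By the outcome, as a careful person would: the job done as asked, in the order asked, and still so for the second after the job is handed in, with the robot touching nothing.
It also fails if it takes over 72 s, if anything falls off the work surface, if the arm or the gripper's body presses on something with over 40 N, if the wrist force passes 120 N, or if a joint passes its speed limit or range.

### The arm

A 6-joint arm with a two-finger parallel gripper is mounted at the origin on the work surface. World frame = base frame: x ahead of the robot, y to its left, z up, the work surface at z = 0. Lengths are in m, angles in rad, forces in N, time in s.
With the tool pointing down it reaches from about 0.275 to 0.825 m from the base axis. Payload 4.9 kg.
Tool frame: the origin (TCP) lies between the finger pads; the fingertips stand 17 mm ahead of it and the grasp point (between the pads) lies 2 mm behind it; z points along the fingers, x is the direction in which the jaws open and shut, and the axes are right-handed (so a half turn about z gives the same grasp; the last joint's range is limited). The gripper opens to 85 mm and grips with 20 to 120 N. Pads are 22 mm wide; open, the fingers measure 114 mm over their backs; the gripper's body (76 mm by 85 mm) begins 54 mm behind the grasp point. The pads swing forward as they close: fully open they stand 13 mm farther back than shut.
Start: joints at [1.209, 0.326, -0.193, 1.052, 0, 1.437], TCP at [0.124, 0.536, 0.248] pointing down, gripper open.
Joint ranges: [-2.65, 2.65], [-0.97, 1.79], [-1.3, 1.35], [-1.93, 2.1], [-1.47, 1.37], [-3.14, 3.14]. Speed limits (rad/s): [2.57, 2.57, 3.14, 3.14, 3.14, 3.14].

### API

Orientations are given as [roll, pitch, yaw] about the fixed x, y, z axes, in that order (R = Rz(yaw) Ry(pitch) Rx(roll)).
In Python, from plant import manip gives the robot as it stands. Calls block until the motion is done:
- manip.move_pose(position, orientation): joint-space move of the TCP to a pose.
- manip.movel(position, frame=None, feed=0.15, threshold=None): straight line of the TCP; frame=None keeps the orientation; feed is the mean speed in m/s. With threshold (N) it stops when the force on the tool has changed by that much, and returns True; else False.
- manip.set_joints(angles): joint-space move.
- manip.grip(opening): opening from 0.0 (shut) to 1.0 (fully open); the grip force is fixed at half the most; returns when the fingers have stopped.
- manip.wait(seconds).
- manip.solve_ik(position, orientation): joint angles nearest the present ones, or None.
- manip.get_obs(): the state.
- manip.camera(name): name is "side" or "top" or "wrist"; returns the picture (384x512x3 uint8, red, green, blue); there is no depth.
- manip.get_calibration(name): a dict with "K" (3x3 intrinsics, pixels), "eye" and "rotation" of the camera in the world. Camera axes: x right, y up, looking along -z (the intrinsics and any distortion apply to the point x, -y, -z); pixel columns grow to the right and rows downward; lengths in m; the calibration is good to about 2 mm. A picture is of the moment at which its call begins: read the wrist's pose just before it. get_calibration takes no time and is no camera call; for the wrist camera it gives the pose at the moment of the call.
A pose or a line that the arm cannot do raises manip.PlanningError and nothing moves.
- manip.finish_job(): hands the job in, once; it reports no verdict.
Trained networks look in the newest picture that a camera, given by its name, has taken for a name from the list of things; names that differ only in an ending like _2 or _b are one class to them, and where a whole thing is asked for, a point or a joint stands for the part that bears it (a point fixed in the world has none). Each returns a list of dicts, best first, with "confidence" (0 to 1); they miss things now and then, are a little off and sometimes report something else, mostly with a low value. They report only what shows in the picture. A call takes as long as a camera call. They do not tell look-alikes from the thing itself.
- manip.recognise(name, camera): "point" ([x, y, z] in m, in world coordinates, good to about 4 mm: the middle of the surface that is visible of it).
- manip.silhouettes(name, camera): "region" (384x512 bool, what is visible of it).
The state is a dict: "time_s": time; "joint_positions": joint angles; "dq": joint speeds; "joint_efforts": joint torques, N m; "position": TCP position; "eef_rot": TCP orientation; "force": force on the tool from outside, world axes, zero at the start; "torque": the same for the moment, N m; "opening": opening from 0.0 (shut) to 1.0 (fully open).
Only numpy, scipy, OpenCV 4.12 (cv2) and the standard library are available. Lean on these libraries where they do the work, as an engineer would, in place of code of your own. Each camera call takes 0.05 s, during which the arm holds its last target.

## Working session

There is one attempt and no reset: what is moved stays moved. The work goes in short steps, each a Python script; the robot and the scene stay as the last script left them, time stands still between calls to the robot, and variables do not carry over. Pictures are saved under pics/ and viewed, and the job is handed in when it is done.

```bash
ls; mkdir -p pics; python3 - <<'E'
from plant import manip
import cv2
for n in ("top","side"):
    im=manip.camera(n); cv2.imwrite(f"pics/a_{n}.png",im[:,:,::-1])
    c=manip.get_calibration(n); print(n,c)
    for k in ["stand","guide","pin","block","copper_plate","peg0","graver","loupe","jar"]:
        print(k,[(d["point"],d["confidence"]) for d in manip.recognise(k,n)])
print(manip.get_obs())
E
```

```text
pics
top {'K': array([[390.70961387,   0.        , 250.95758156],
       [  0.        , 390.70961387, 191.18957461],
       [  0.        ,   0.        ,   1.        ]]), 'eye': array([ 0.36891132, -0.00223412,  1.1021372 ]), 'rotation': array([ 0.17213294,  0.02588126, -1.59248669])}
stand [([0.5883, -0.007, 0.0307], 0.81)]
guide [([0.5824, -0.0081, 0.0323], 0.55)]
pin [([0.5869, -0.0098, 0.0345], 0.74), ([0.3647, 0.2007, 0.075], 0.66), ([0.4239, 0.3454, 0.0726], 0.5), ([0.4245, 0.2583, 0.0757], 0.46)]
block [([0.4236, 0.2486, 0.0294], 0.71), ([0.5861, -0.0061, 0.0296], 0.64)]
copper_plate [([0.5895, -0.0103, 0.0299], 0.56)]
peg0 [([0.587, -0.0065, 0.0311], 0.98)]
graver [([0.4366, -0.3207, 0.0159], 0.52)]
loupe [([0.6818, -0.2838, 0.0323], 0.75)]
jar [([0.5822, -0.0089, 0.0317], 0.66), ([0.6497, 0.2975, 0.0549], 0.52)]
side {'K': array([[349.58743282,   0.        , 251.63094548],
       [  0.        , 349.58743282, 190.09512631],
       [  0.        ,   0.        ,   1.        ]]), 'eye': array([0.23864065, 0.4807758 , 0.59214052]), 'rotation': array([ 0.82094468, -0.01917336, -2.56
[... 498 characters left out ...]
0.0467], 0.95)]
{'time_s': 1.0, 'joint_positions': array([ 1.20881075e+00,  3.26193573e-01, -1.92604466e-01,  1.05199503e+00,
        7.39750659e-06,  1.43658659e+00]), 'dq': array([ 6.94326488e-04, -1.84462532e-03,  1.22754326e-03, -5.77736344e-04,
        2.10534293e-05,  2.27283514e-03]), 'joint_efforts': array([-1.01586898e-03, -4.43340397e+01,  2.62758905e+01,  1.11404093e-03,
       -1.66408554e-04, -1.67810026e-05]), 'position': array([0.12419437, 0.53581213, 0.24828264]), 'eef_rot': array([-3.14158576e+00, -4.21688834e-06,  1.34302048e+00]), 'force': array([ 0.25821013,  0.91069638, -0.29618406]), 'torque': array([-0.02895029,  0.02297753,  0.04762884]), 'opening': 1.003612161499588}
```

View pics/a_top.png

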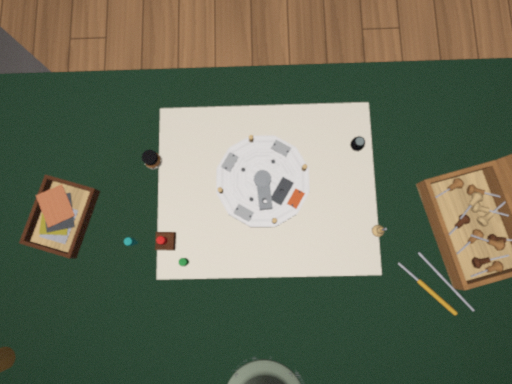

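View pics/a_side.png

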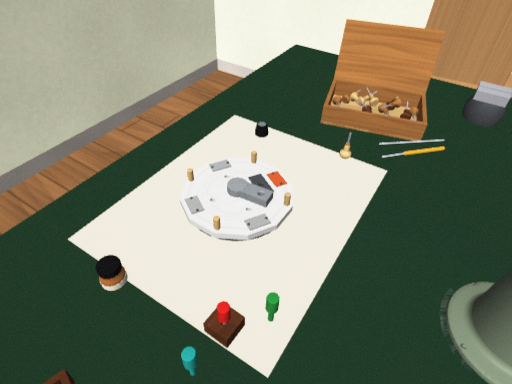

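Red knob at top px (161,240) and side px (224,312), in the dark block: this matches the pin. The green one (183,262) and the turquoise one (128,241) are look-alikes. Copper plate is at (296,198), with the arm pointing to about (264,206). Next I enlarge these areas and fit the poses.

```bash
cat > h.py <<'E'
import numpy as np, cv2
from scipy.spatial.transform import Rotation as R
def proj(P,c):
    P=np.atleast_2d(P); r=R.from_euler('xyz',c['rotation']).as_matrix()
    q=(P-c['eye'])@r; u=c['K'][0,0]*q[:,0]/-q[:,2]+c['K'][0,2]; v=c['K'][1,1]*(-q[:,1])/-q[:,2]+c['K'][1,2]
    return np.c_[u,v]
def unproj(uv,z,c):
    r=R.from_euler('xyz',c['rotation']).as_matrix(); K=c['K']
    d=r@np.array([(uv[0]-K[0,2])/K[0,0],-(uv[1]-K[1,2])/K[1,1],-1]); return c['eye']+d*(z-c['eye'][2])/d[2]
E
python3 - <<'E'
from h import *
from plant import manip
im=cv2.imread('pics/a_top.png'); s=cv2.imread('pics/a_side.png')
a=cv2.resize(im[125:235,205:320],None,fx=5,fy=5,interpolation=cv2.INTER_CUBIC)
b=cv2.resize(s[280:384,160:300],None,fx=4,fy=4,interpolation=cv2.INTER_CUBIC)
cv2.imwrite('pics/b_disc.png',a); cv2.imwrite('pics/b_pin.png',b)
c=manip.get_calibration('top')
hsv=cv2.cvtColor(im,cv2.COLOR_BGR2HSV)
pk=[]
for n,lo,hi,z in [('peg',(8,90,80),(25,255,255),.062),('copper/red',(0,120,80),(9,255,255),.033)]:
    m=cv2.inRange(hsv,lo,hi); 
    k,l,st,ce=cv2.connectedComponentsWithStats(m)
    for i in range(1,k):
        x,y=ce[i]
        if st[i,4]>5 and 150<x<325 and 125<y<270: print(n,ce[i].round(1),st[i,4],unproj(ce[i],z,c).round(4))
print(manip.recognise('pin_tip','top')[:3] if 0 else '')
for nm in ['top']:
    manip.camera(nm)
    for k in ['peg0','copper_plate','pin','stand']:
        for d in manip.silhouettes(k,nm):
            ys,xs=np.nonzero(d['region']); print(k,d['confidence'],xs.mean().round(1),ys.mean().round(1),len(xs))
E
```

```text
peg [154.2 163.6] 45 [0.6346 0.2855 0.062 ]
peg [295.5 198. ] 161 [ 0.5288 -0.0986  0.062 ]
peg [165.2 240.9] 217 [0.4221 0.2517 0.062 ]
copper/red [299.  191.9] 7 [ 0.55   -0.1116  0.033 ]
copper/red [292.3 204.4] 12 [ 0.5154 -0.0918  0.033 ]
copper/red [161.2 239.9] 113 [0.4267 0.2698 0.033 ]

peg0 0.81 261.5 180.3 6168
peg0 0.36 161.0 240.1 72
copper_plate 0.76 262.0 180.1 6485
stand 0.69 261.9 181.1 6731
stand 0.24 357.4 143.6 159
```

```bash
ls pics
```

```text
a_side.png
a_top.png
b_disc.png
b_pin.png
```

View pics/b_disc.png

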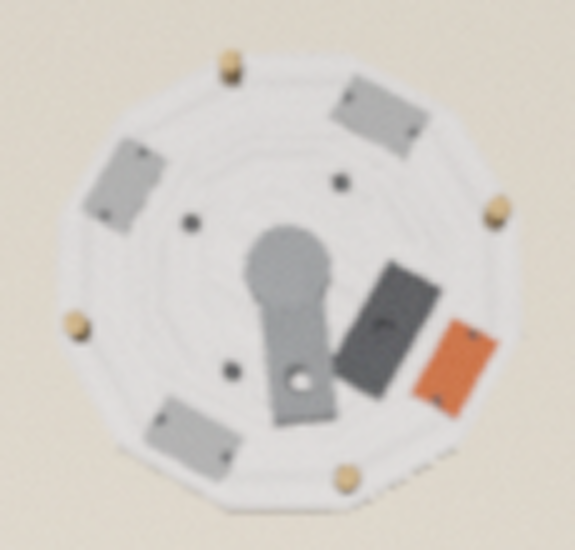

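View pics/b_pin.png

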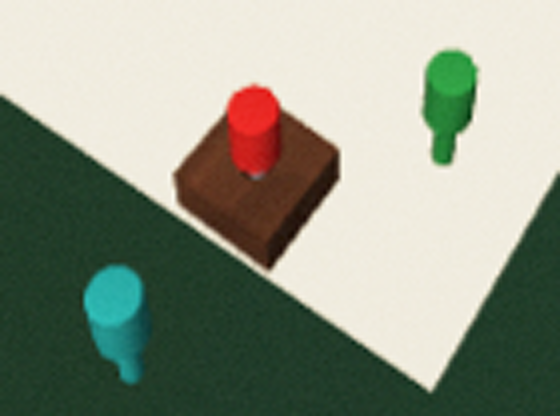

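The enlarged crops confirm the red pin is in the block. The guide hole shows at top px (265,201) and the dark index plate at about (282,191). Next is a closer wrist view of the disc.

```bash
python3 - <<'E'
from h import *
from plant import manip
c=manip.get_calibration('top')
P=[unproj((205+x/5,125+y/5),.062,c) for x,y in [(231,60),(497,206),(347,472),(77,320)]]
P=np.array(P); ctr=P.mean(0); print(ctr, np.linalg.norm(P-ctr,axis=1), np.degrees(np.arctan2(P[:,1]-ctr[1],P[:,0]-ctr[0])))
g=unproj((205+299/5,125+379/5),.054,c); print('guide',g,np.linalg.norm((g-ctr)[:2]),np.degrees(np.arctan2(*(g-ctr)[[1,0]])))
cp=unproj((205+456/5,125+368/5),.033,c); print('cop',cp,np.degrees(np.arctan2(*(cp-ctr)[[1,0]])))
hh=unproj((205+384/5,125+325/5),.03,c); print('idx',hh,np.linalg.norm((hh-ctr)[:2]),np.degrees(np.arctan2(*(hh-ctr)[[1,0]])))
o=manip.get_obs(); print(manip.get_calibration('wrist'),o['position'])
manip.move_pose([ctr[0]-0.06,ctr[1],0.33],[np.pi,0,0]); manip.grip(0)
c=manip.get_calibration('wrist'); im=manip.camera('wrist'); print(c, manip.get_obs()['time_s'])
np.save('w1.npy',c,allow_pickle=True); cv2.imwrite('pics/c_w.png',im[:,:,::-1])
E
```

```text
[ 0.58729421 -0.01152124  0.062     ] [0.11876328 0.11820404 0.1183796  0.11854203] [  13.78955616  -76.14702791 -166.04736652  104.03847383]
guide [ 0.52433196 -0.01599631  0.054     ] 0.06312107983711274 -175.93451158887353
cop [ 0.53137003 -0.10305489  0.033     ] -121.42362006173705
idx [ 0.55703712 -0.06440294  0.03      ] 0.060925897242241504 -119.7767046731187
{'K': array([[341.99104781,   0.        , 251.9842588 ],
       [  0.        , 341.99104781, 186.35707161],
       [  0.        ,   0.        ,   1.        ]]), 'eye': array([0.05538425, 0.55110423, 0.37378861]), 'rotation': array([-2.82238475e-01, -3.15045774e-04,  1.34248853e+00])} [0.1242128  0.53581082 0.24825486]
{'K': array([[341.99104781,   0.        , 251.9842588 ],
       [  0.        , 341.99104781, 186.35707161],
       [  0.        ,   0.        ,   1.        ]]), 'eye': array([0.52721688, 0.05835693, 0.4555102 ]), 'rotation': array([-0.28143348, -0.00069853, -0.00058238])} 4.5
```

View pics/c_w.png

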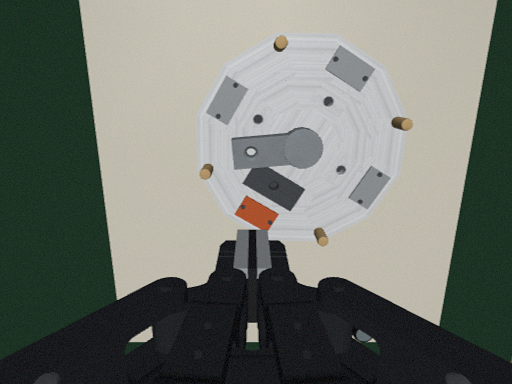

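```bash
python3 - <<'E'
from h import *
im=cv2.imread('pics/c_w.png')
cv2.imwrite('pics/c_z.png',cv2.resize(im[85:235,190:350],None,fx=5,fy=4,interpolation=cv2.INTER_CUBIC)[:600])
E
```

```text
(no output)
```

View pics/c_z.png

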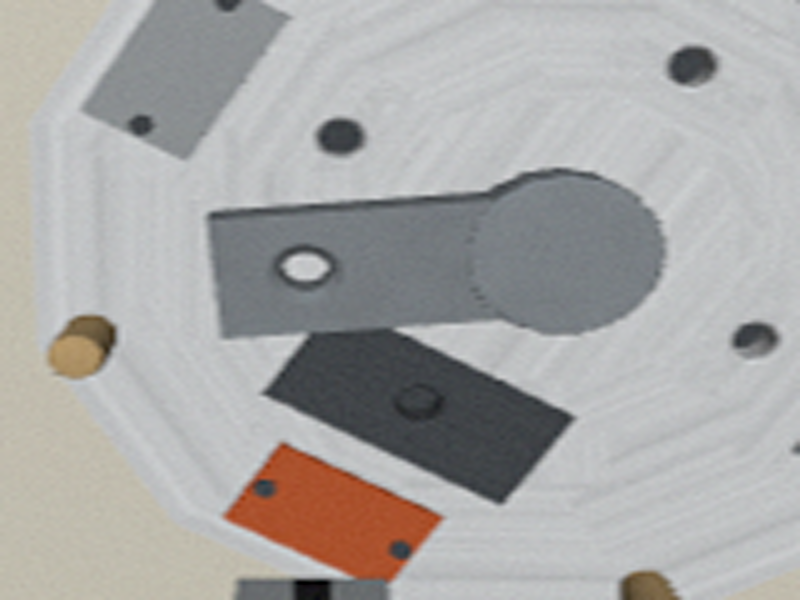

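```bash
python3 - <<'E'
from h import *
c=np.load('w1.npy',allow_pickle=True).item()
f=lambda x,y,z: unproj((190+x/5,85+y/4),z,c)
A,B,C=f(340,136,.03),f(693,66,.03),f(755,340,.03); I=f(418,402,.03); G=f(305,266,.054)
co=f(333,514,.033); peg=f(78,352,.062); peg2=unproj((402+2,123.5),.062,c)
ctr=(A+C)/2; print('ctr',ctr,[np.linalg.norm(p-ctr) for p in (A,B,C,I)])
an=lambda p: np.degrees(np.arctan2(p[1]-ctr[1],p[0]-ctr[0]))
for n,p in dict(A=A,B=B,C=C,I=I,G=G,co=co,peg=peg,peg2=peg2).items(): print(n,p.round(4),an(p).round(2),np.linalg.norm((p-ctr)[:2]).round(4))
E
```

```text
ctr [ 0.58802929 -0.01087063  0.03      ] [np.float64(0.06211648662618221), np.float64(0.061866481264451066), np.float64(0.06211648662618221), np.float64(0.061937051132588974)]
A [0.5349 0.0213 0.03  ] 148.86 0.0621
B [0.6201 0.042  0.03  ] 58.77 0.0619
C [ 0.6412 -0.043   0.03  ] -31.14 0.0621
I [ 0.5554 -0.0635  0.03  ] -121.77 0.0619
G [ 0.5263 -0.0146  0.054 ] -176.5 0.0619
co [ 0.5335 -0.101   0.033 ] -121.18 0.1053
peg [ 0.4725 -0.0389  0.062 ] -166.36 0.1189
peg2 [0.7004 0.0189 0.062 ] 14.83 0.1163
```

```bash
cat >> h.py <<'E'
CTR=np.array([0.5880,-0.0109]); GUIDE=np.array([0.5263,-0.0146])
D=np.radians
def pose(a,r=0.120,z=0.058):
    # a in deg (180-ish range 100..260); yaw kept near 0
    yaw=D(a-180)
    return [CTR[0]+r*np.cos(D(a)),CTR[1]+r*np.sin(D(a)),z],[np.pi,0,yaw]
E
python3 - <<'E'
from h import *
from plant import manip
t=lambda: round(manip.get_obs()['time_s'],2)
off=8.8; a=193.6+off+3.5
p,o=pose(a,z=.12); manip.move_pose(p,o)
p,o=pose(a); manip.movel(p,o,feed=.12,threshold=10); print(t(),manip.get_obs()['force'])
end=193.6-43+off
for a in np.linspace(a,end,8)[1:]:
    p,o=pose(a); r=manip.movel(p,o,feed=.05,threshold=12); ob=manip.get_obs(); print(round(a,1),r,ob['force'].round(2),t())
    if r: break
cv2.imwrite('pics/d_top.png',manip.camera('top')[100:260,180:340,::-1].repeat(4,0).repeat(4,1))
p2,o2=pose(a+5); manip.movel(p2,o2,feed=.08)
p2[2]=.14; manip.movel(p2,o2,feed=.2); print(t())
cv2.imwrite('pics/d_side.png',manip.camera('side')[:,:,::-1])
E
```

```text
6.06 [ 0.24411103  0.93093858 -0.18212605]
199.3 False [ 0.01 -0.6  -0.24] 6.48
192.6 False [ 0.13 -0.66  0.53] 6.91
186.0 False [ 1.48 -0.62 -0.6 ] 7.33
179.3 False [ 0.01 -1.32 -0.  ] 7.76
172.7 False [ 0.42 -0.04  0.71] 8.18
166.0 False [ 0.94 -0.87 -0.07] 8.61
159.4 False [-0.18 -0.33 -0.  ] 9.03
9.93
```

View pics/d_side.png

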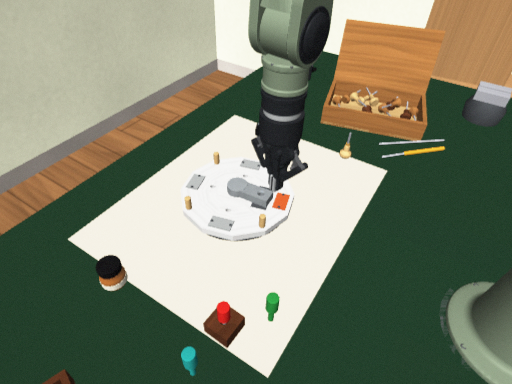

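View pics/d_top.png

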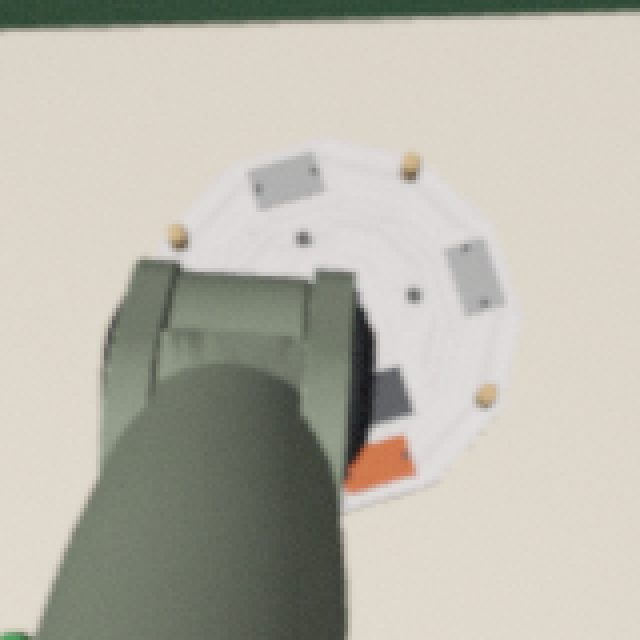

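```bash
python3 - <<'E'
from h import *
from plant import manip
ob=manip.get_obs(); manip.move_pose([.423,.235,.24],[np.pi,0,0]); manip.grip(0.75)
c=manip.get_calibration('wrist'); im=manip.camera('wrist')
np.save('w2.npy',c,allow_pickle=True); cv2.imwrite('pics/e_w.png',im[:,:,::-1])
print(manip.get_obs()['time_s'],manip.get_obs()['opening'])
hsv=cv2.cvtColor(im,cv2.COLOR_RGB2HSV); m=cv2.inRange(hsv,(0,150,80),(6,255,255))|cv2.inRange(hsv,(172,150,80),(180,255,255))
k,l,st,ce=cv2.connectedComponentsWithStats(m)
for i in range(1,k):
    if st[i,4]>60: print(ce[i],st[i])
t=manip.camera('top'); cv2.imwrite('pics/e_t.png',cv2.resize(t[120:240,200:330,::-1],None,fx=4,fy=4,interpolation=cv2.INTER_CUBIC))
E
```

```text
11.6 0.7509893844310652
[253.67918089 137.7337884 ] [241 123  26  30 586]
```

View pics/e_w.png

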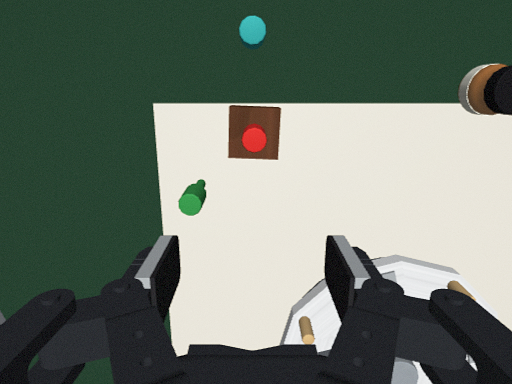

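View pics/e_t.png

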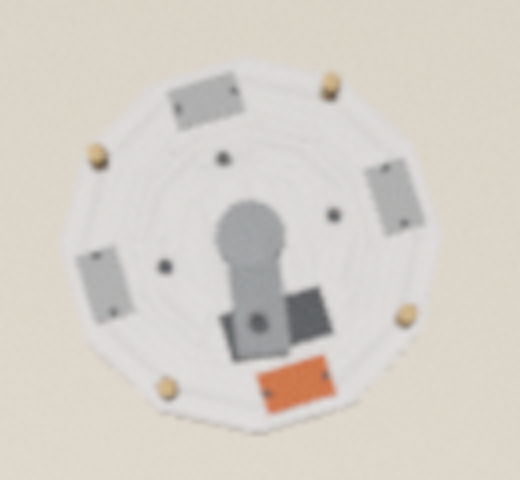

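```bash
python3 - <<'E'
from h import *
from plant import manip
c=np.load('w2.npy',allow_pickle=True).item()
print(unproj((253.6,140),.074,c),unproj((254.2,132.5),.03,c),unproj((190.5,205),.074,c))
P=unproj((253.6,140),.074,c); B=unproj((254.2,132.5),.03,c); x,y=(P[:2]*.7+B[:2]*.3); print(x,y)
manip.grip(.6)
manip.move_pose([x,y,.15],[np.pi,0,0])
print(manip.movel([x,y,.060],None,feed=.1,threshold=8), manip.get_obs()['force'])
manip.grip(0); ob=manip.get_obs(); print('grip',ob['opening'],ob['force'],ob['position'])
print(manip.movel([x,y,.165],None,feed=.1)); ob=manip.get_obs(); print(ob['opening'],ob['force'],ob['time_s'])
cv2.imwrite('pics/f_s.png',manip.camera('side')[:,:,::-1]); cv2.imwrite('pics/f_w.png',manip.camera('wrist')[:,:,::-1])
E
```

```text
[0.42454724 0.26176722 0.074     ] [0.42536575 0.26260408 0.03      ] [0.36770405 0.20312025 0.074     ]
0.42479279667539793 0.2620182769376076
False [-0.62049194  0.56148722  0.44299296]
grip 0.23694151477730757 [-0.69722461 -0.57025259  5.32576895] [0.42519421 0.26224392 0.06065564]
False
0.2394357158729672 [0.70124709 0.23933449 0.06608085] 15.025
```

View pics/f_s.png

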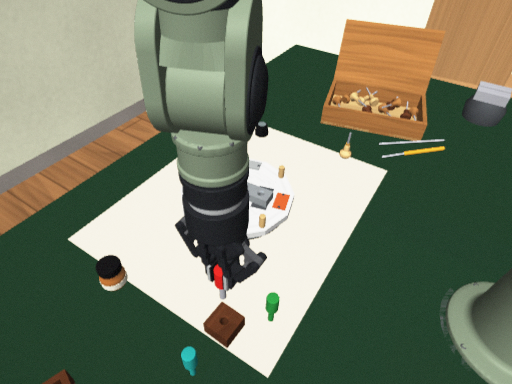

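View pics/f_w.png

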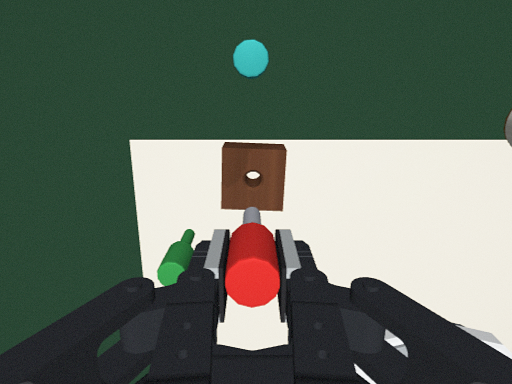

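```bash
python3 - <<'E'
from h import *
from plant import manip
manip.move_pose([*GUIDE,.165],[np.pi,0,0]); manip.movel([*GUIDE,.124],None,feed=.08,threshold=5)
ob=manip.get_obs(); print(ob['position'],ob['force'],ob['time_s'])
im=manip.camera('wrist')
cv2.imwrite('pics/g_w.png',cv2.resize(im[130:330,150:350,::-1],None,fx=3,fy=3,interpolation=cv2.INTER_CUBIC)); cv2.imwrite('pics/g_s.png',cv2.resize(manip.camera('side')[130:250,180:320,::-1],None,fx=4,fy=4,interpolation=cv2.INTER_CUBIC))
E
```

```text
[ 0.52640706 -0.01429268  0.1240789 ] [ 0.35546203 -0.06678975 -0.7669811 ] 16.9167
```

View pics/g_w.png

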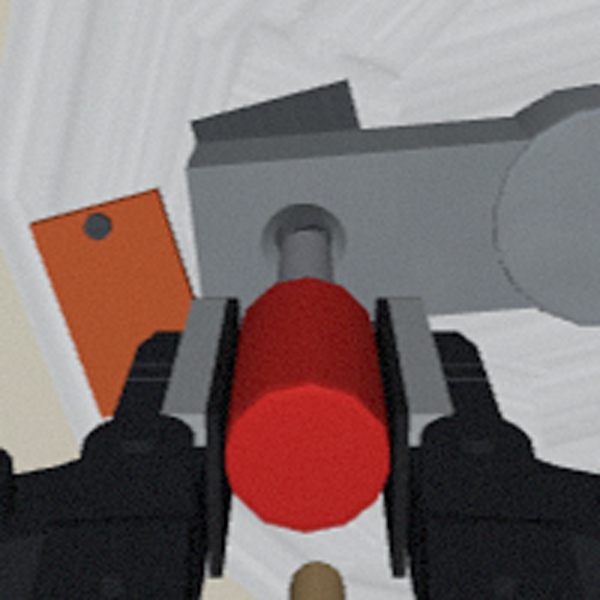

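View pics/g_s.png

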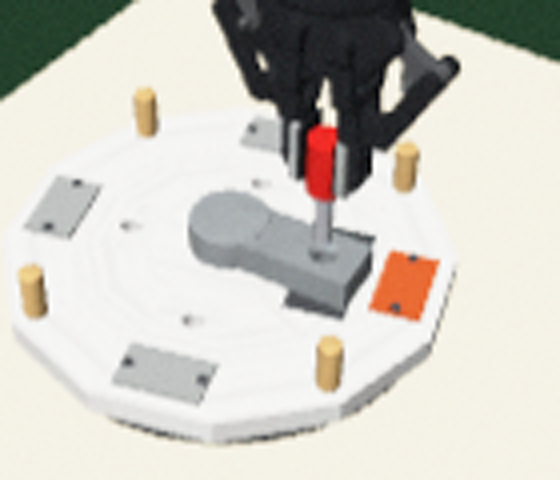

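The tip (crop px 305,235) is centred over the hole mouth, so I lower it gently.

```bash
python3 - <<'E'
from h import *
from plant import manip
p=np.array(manip.get_obs()['position'])
r=manip.movel([*GUIDE,.093],None,feed=.03,threshold=5)
ob=manip.get_obs(); print(r,ob['position'],ob['force'],ob['time_s'])
cv2.imwrite('pics/h_s.png',cv2.resize(manip.camera('side')[130:250,180:320,::-1],None,fx=4,fy=4,interpolation=cv2.INTER_CUBIC))
E
```

```text
True [ 0.52577328 -0.01491678  0.11177429] [ 0.31389597 -1.70575144 -1.04742067] 17.5583
```

View pics/h_s.png

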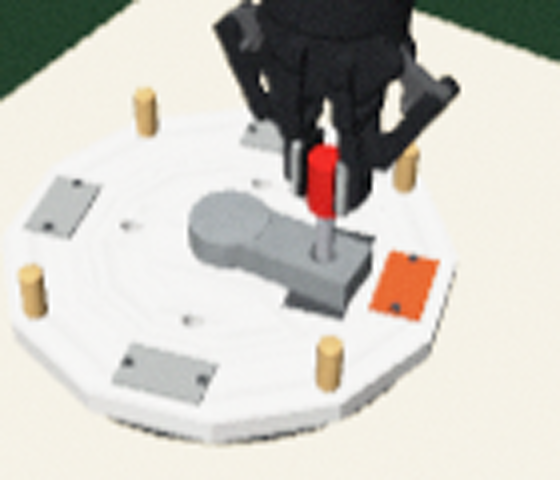

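```bash
python3 - <<'E'
from h import *
from plant import manip
def av(n=6):
    f=[]
    for _ in range(n): manip.wait(.03); f.append(manip.get_obs()['force'])
    return np.mean(f,0).round(2)
print(av(), manip.get_obs()['position'])
g=GUIDE.copy(); z=manip.get_obs()['position'][2]
for i in range(8):
    r=manip.movel([*g,z-.0015],None,feed=.02,threshold=6); z=manip.get_obs()['position'][2]
    f=av(); print(r,g.round(4),manip.get_obs()['position'].round(4),f)
    if f[2]<1 and z<.108: break
    h=f[:2]; n=np.linalg.norm(h)
    if n>.8: g=g+h/n*.0005
print(manip.get_obs()['time_s'])
E
```

```text
[ 0.15 -1.42 -1.27] [ 0.52576029 -0.01485335  0.1122482 ]
False [ 0.5263 -0.0146] [ 0.5263 -0.0148  0.1107] [ 0.15 -2.48 -1.66]
False [ 0.5263 -0.0151] [ 0.5263 -0.015   0.1091] [-0.1  -1.44 -1.96]
False [ 0.5263 -0.0156] [ 0.5263 -0.0154  0.1076] [-0.28 -0.32 -0.7 ]
19.1583
```

```bash
python3 - <<'E'
from h import *
from plant import manip
def av(n=5):
    f=[]
    for _ in range(n): manip.wait(.02); f.append(manip.get_obs()['force'])
    return np.mean(f,0).round(2)
g=np.array([.5263,-.0157]); z=manip.get_obs()['position'][2]
while z>.0925:
    r=manip.movel([*g,z-.005],None,feed=.03,threshold=5); z=manip.get_obs()['position'][2]
    f=av(); print(r,g.round(4),manip.get_obs()['position'].round(4),f)
    if r: break
    n=np.linalg.norm(f[:2])
    if n>1.2: g=g+f[:2]/n*.0004
print(manip.get_obs()['time_s'])
E
```

```text
False [ 0.5263 -0.0157] [ 0.5263 -0.0157  0.1025] [ 0.19 -0.09 -0.65]
False [ 0.5263 -0.0157] [ 0.5263 -0.0157  0.0972] [-0.07  0.04 -0.76]
False [ 0.5263 -0.0157] [ 0.5263 -0.0157  0.0919] [-0.06 -0.53 -0.46]
20.375
```

```bash
python3 - <<'E'
from h import *
from plant import manip
manip.grip(.5)
p=manip.get_obs()['position']; manip.movel([p[0],p[1],.19],None,feed=.15)
manip.move_pose([CTR[0]-.06,CTR[1]-.09,.26],[np.pi,0,0]); manip.grip(0)
c=manip.get_calibration('wrist'); im=manip.camera('wrist'); np.save('w3.npy',c,allow_pickle=True)
cv2.imwrite('pics/i_w.png',im[:,:,::-1]); cv2.imwrite('pics/i_s.png',cv2.resize(manip.camera('side')[130:250,180:320,::-1],None,fx=4,fy=4,interpolation=cv2.INTER_CUBIC))
print(manip.get_obs()['time_s'],manip.get_obs()['position'])
E
```

```text
22.6167 [ 0.52798475 -0.10066853  0.25993525]
```

View pics/i_w.png

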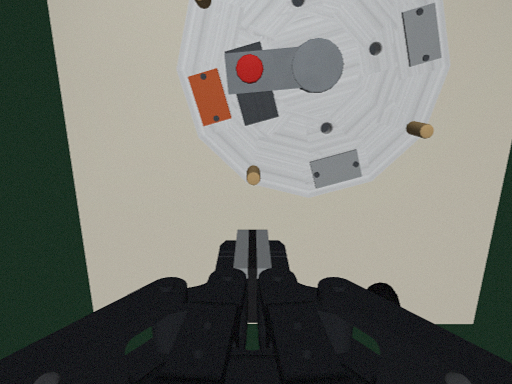

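View pics/i_s.png

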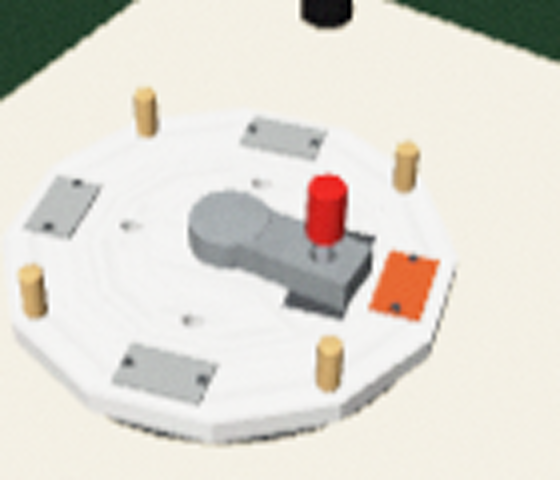

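```bash
cat > push.py <<'E'
from h import *
from plant import manip
import sys
def push(a0,a1,step=2.,feed=.02,zz=.058,off=0):
    a=a0
    while a>a1:
        a=max(a-step,a1); p,o=pose(a,z=zz); r=manip.movel(p,o,feed=feed,threshold=5)
        ob=manip.get_obs(); q=ob['position'][:2]-CTR; act=np.degrees(np.arctan2(q[1],q[0]))%360
        t=np.array([-np.sin(D(act)),np.cos(D(act))]); ft=ob['force'][:2]@t
        print(round(a,1),r,act.round(2),'ft',ft.round(2),ob['time_s'])
        if r or ft>6: return True
    return False
E
python3 - <<'E'
from push import *
p,o=pose(163,z=.15); manip.move_pose(p,o)
p,o=pose(163); print(manip.movel(p,o,feed=.1,threshold=8))
print(push(163,139.5))
cv2.imwrite('pics/j_s.png',cv2.resize(manip.camera('side')[130:250,180:320,::-1],None,fx=4,fy=4,interpolation=cv2.INTER_CUBIC))
E
```

```text
False
161.0 False 160.92 ft -0.19 24.775
159.0 False 159.03 ft 0.18 25.1333
157.0 False 157.08 ft 2.71 25.4917
155.0 False 154.9 ft 1.27 25.85
153.0 False 152.9 ft 1.11 26.2083
151.0 False 150.93 ft 0.36 26.5667
149.0 False 148.92 ft 0.92 26.925
147.0 False 146.99 ft 1.19 27.2833
145.0 True 146.64 ft 0.04 27.4917
True
```

View pics/j_s.png

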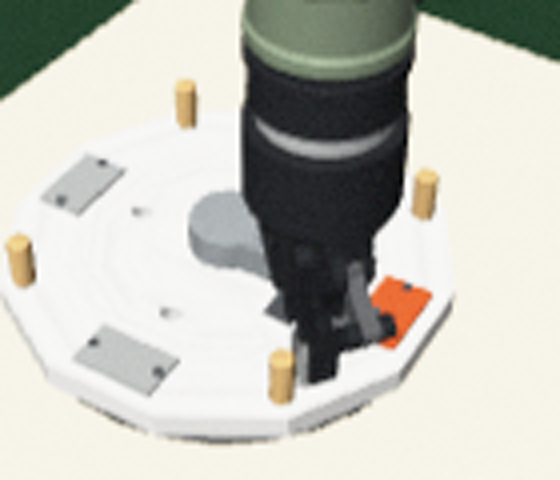

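It stopped at 146.6°, about 12.8° on and close to where I saw the hole. I back off and check the pin height.

```bash
python3 - <<'E'
from push import *
p,o=pose(152); manip.movel(p,o,feed=.06); p[2]=.17; manip.movel(p,o,feed=.2)
manip.move_pose([CTR[0]-.06,CTR[1]-.09,.26],[np.pi,0,0])
c=manip.get_calibration('wrist'); im=manip.camera('wrist'); np.save('w4.npy',c,allow_pickle=True)
cv2.imwrite('pics/k_w.png',cv2.resize(im[0:210,160:440,::-1],None,fx=2.8,fy=2.8,interpolation=cv2.INTER_CUBIC)); cv2.imwrite('pics/k_s.png',cv2.resize(manip.camera('side')[130:250,180:320,::-1],None,fx=4,fy=4,interpolation=cv2.INTER_CUBIC))
print(manip.get_obs()['time_s'])
E
```

```text
29.4333
```

View pics/k_w.png

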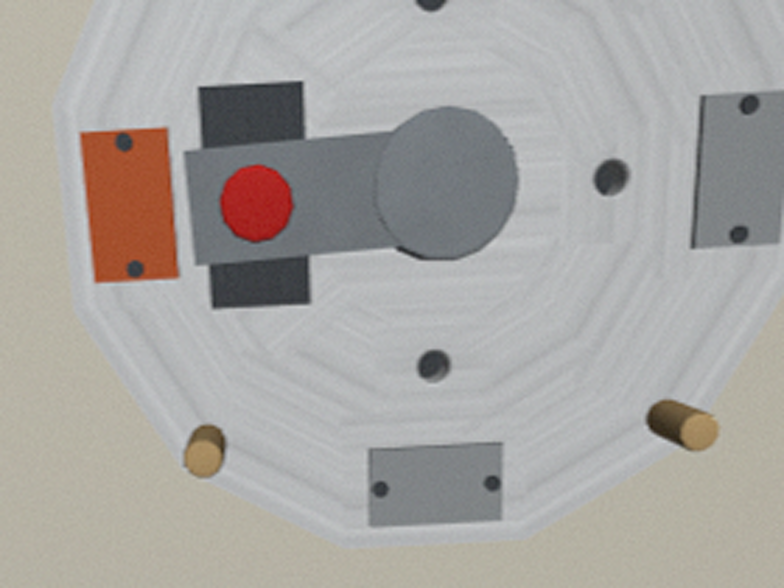

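View pics/k_s.png

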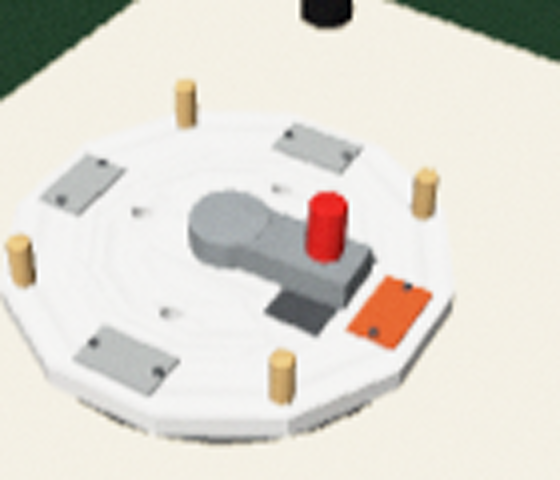

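The knob appears to sit on the arm, and the copper plate faces it. A light tap on the knob will confirm the height.

```bash
python3 - <<'E'
from push import *
manip.move_pose([.5263,-.0157,.16],[np.pi,0,0])
manip.movel([.5263,-.0157,.115],None,feed=.1,threshold=4)
r=manip.movel([.5263,-.0157,.100],None,feed=.015,threshold=3); ob=manip.get_obs(); print(r,ob['position'],ob['force'])
manip.movel([.5263,-.0157,.17],None,feed=.15)
manip.move_pose([.45,.1,.28],[np.pi,0,0]); manip.wait(.3)
print(manip.get_obs()['time_s'])
cv2.imwrite('pics/l_s.png',manip.camera('side')[:,:,::-1])
E
```

```text
True [ 0.52653704 -0.01532129  0.10764107] [0.11968702 1.00851505 4.66786873]
32.8333
```

View pics/l_s.png

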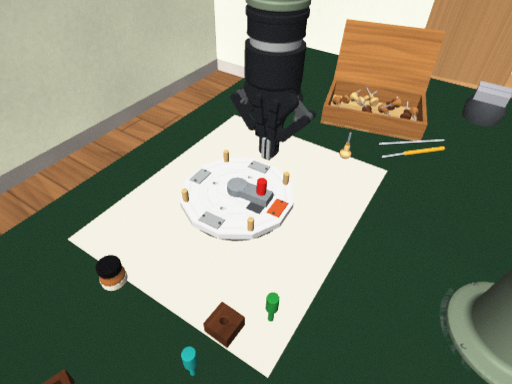

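```bash
python3 - <<'E'
from plant import manip
print(manip.get_obs()['position'],manip.get_obs()['force']); print(manip.finish_job())
E
```

```text
[0.45009719 0.0993782  0.2792138 ] [-0.11356553 -1.17485962  0.28082914]
the job is handed in; nothing more can be done
None
```

The copper plate now faces the locking arm, and the red-headed pin is through the arm and fully home in the copper plate's index hole. I handed the job in at about 33 s of the 72 s allowed; the system reports no verdict.

- **Turning:** I pushed a rim peg to turn the disc about 43°, stopping about 12° short of the arm.
- **Pin:** I took the red pin from its block; the green and turquoise look-alikes stayed where they were. The tip first touched the chamfer about 1 mm off in y, so I eased it over by the measured side force. It then slid in, and I let it go standing on the disc.
- **Feeling for the hole:** I pushed the peg slowly for another 12.8° or so, until the disc stopped dead at the 5 N stop. That is within about 1° of where I had seen the hole in the wrist picture.

**Last checks:**
- A light tap of about 4–5 N found the knob top at about 90.6 mm, against 90 mm for fully home.
- The pictures show the knob down on the arm, the copper plate facing it, and the graver, loupe and jar where they stood.
- The gripper was well clear when I handed in. No check failed; I did not push the disc again to test the lock.

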